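# Open the combination padlock on the takings box and hold it up

## Task

Unlock the craft stall's takings box: turn the padlock's dial, click by click, until its pointer rests in the notch lined up with the index rib next to the shackle, and pull the shackle fully out. Then lift the opened padlock off the box's staple and hold it up in the gripper, dial upwards and roughly level, about 10 cm above where it lay: finish while still holding it there, still. Leave the other things on the box and the table alone.

Things in the scene. Friction and masses are not known exactly. Their poses are not given: they have to be found in the camera images.
- takings_box: grey steel takings box, 300 (x) x 240 (y) x 80 mm high, fixed; origin at the centre of its underside, z up. The padlock lies on its lid between 8 mm high steel stops, centred at x = -50 mm, y = 0, with 2 mm of play lengthwise and sideways; the stops leave the middle 40 mm of the padlock's +y and -y sides free for fingers
- staple_top (a point): top of the staple of the hasp: an arch of 5 mm steel wire fixed on the lid, spanning 23 mm along the box's y, 28.5 mm high above the lid, 44 mm from the padlock's centre along x. The shackle's toe leg passes through it, so the shut padlock cannot be lifted off
- lock_center (a point): centre of the brass body of the padlock, 62 (x) x 60 (y) x 28 mm (z), lying flat with its dial up; the centre is 14 mm above the lid. z up, x towards the shackle, as the box's axes at the start. The whole padlock weighs about 0.35 to 0.55 kg
- dial_grip (a point): centre of the black finger bar on the dial, on the dial's axis, 46 mm above the padlock's underside. The bar is 36 mm long (this point's x), 12 mm wide (y), 24 mm high with upright sides; it stands on a disc 41 mm across whose top lies 12 mm below this point. A white line and a small nose low down mark its pointer end, +x
- dial (a joint): dial angle (rad), grows clockwise seen from above, -1.75 to 0.7. Zero: pointer lined up with the small dark index rib on the padlock's top next to the shackle (opening notch). Notches click every 30 degrees: -1.571, -1.047, -0.524, 0, 0.524; about 0.05 Nm from one to the next; let go, it falls into the nearest. Starts in one of the three negative ones. Shackle is free within 0.14 rad of zero
- shackle (a joint): how far the shackle is drawn out (m): 0 shut, 0.038 fully out (stop). Off the opening notch it is locked with 1 to 2 mm of play; when free it slides along the padlock's +x against about 3 N of friction and stays where left. Its toe leg is clear of the staple from about 0.03 on
- shackle_bow (a point): middle of the cross bar of the U-shaped shackle, 8 mm round steel, straight for 20 mm along y; 85 mm from the padlock's centre along x when shut, 14 mm above the lid. Legs at y = +20 mm (heel, stays in the body) and -20 mm (toe, through the staple). Inside the loop: 32 mm (y) by 50 mm (x, body to bar). x is the direction to pull
- spool: small wooden thread spool, 34 mm dia x 36 mm, standing on the box lid; origin at the centre of its underside. Leave alone
- tape_roll: cardboard tape core ring, 52 mm dia x 18 mm, lying on the box lid; origin at the centre of its underside. Leave alone
- scissors: scissors lying on the table, about 170 mm long, 10 mm high, blades towards its x axis; origin on the table at the rivet. Leave alone
- button_jar: glass jar with metal cap, 70 mm dia x 85 mm, standing on the table; origin at the centre of its underside. Leave alone
- mug: white mug, 80 mm dia x 90 mm, handle towards its y axis; origin at the centre of its underside. Leave alone
- stamp: wooden block, 50 x 50 x 30 mm; origin at the centre of its underside. Leave alone

How it is judged:
By the outcome, as a careful person would: the job done as asked, in the order asked, and still so for the second after the job is handed in, while the arm keeps its last pose, push and grip.
It also fails if it takes over 64 s, if anything falls off the work surface, if the arm or the gripper's body presses on something with over 40 N, if the wrist force passes 120 N, or if a joint passes its speed limit or range.

## Robot

A 6-joint arm with a two-finger parallel gripper is mounted at the origin on the work surface. World frame = base frame: x ahead of the robot, y to its left, z up, the work surface at z = 0. Lengths are in m, angles in rad, forces in N, time in s.
With the tool pointing down it reaches from about 0.225 to 0.875 m from the base axis. Payload 3.4 kg.
Tool frame: the origin (TCP) lies at the centre of the arm's flange, where the gripper is bolted on; the fingertips stand 173 mm ahead of it and the grasp point (between the pads) lies 155 mm ahead of it (arm.grasp_offset is the distance from the TCP to the grasp point, in m); x points along the fingers, y is the direction in which the jaws open and shut, and the axes are right-handed (so a half turn about x gives the same grasp; the last joint's range is limited). The gripper opens to 85 mm and grips with 20 to 120 N. Pads are 22 mm wide; open, the fingers measure 114 mm over their backs; the gripper's body (76 mm by 85 mm) begins 54 mm behind the grasp point. The pads swing forward as they close: fully open they stand 13 mm farther back than shut.
Start: joints at [-1.368, 0.276, 1.505, -0, 1.361, -0.121], TCP at [0.183, -0.545, 0.405] pointing down, gripper open.
Joint ranges: [-2.89, 2.89], [-0.75, 2.08], [0.22, 2.7], [-1.18, 4.32], [0.11, 2.71], [-2.7, 2.7]. Speed limits (rad/s): [2.57, 2.57, 3.14, 3.14, 3.14, 3.14].

## Interface

Orientations are given as a rotation vector (axis times angle).
In Python, from plant import arm gives the robot as it stands.
- The arm moves only by the tool apply_moves, never from a script. Its argument "moves" is a list of rows, each an object with "translation": the shift along the tool's x, y, z in mm, a list of three; "turn": the turn about the tool's x in degrees; "jaw": the opening, from 0 (shut) to 1 (fully open). A call has 1 to 20 rows; each row shifts and turns the pose as measured when the row begins, along the tool's axes as they then stand; what a row does not reach is not made up. A row lasts 1/12 s, in which the tool goes at most 41.7 mm and 7.16 degrees, less where a joint would pass 70% of its speed; a pose out of reach is approached as far as the arm can. A call with a gripper value outside its range is refused whole. The fingers move at their own pace and stop on an object; "squeeze" is the grip in N (left out, the last holds). Time passes only in rows, so rows that do not move let the fingers close. It gives the time, the measured TCP pose, the force and the opening at its end, in the units of the state.
- arm.get_state(): the state, without advancing time (a new reading comes with each control period).
- arm.read_camera(name): name is "side" or "top" or "wrist"; returns (picture, depth): 480x640x3 uint8, red, green, blue; 480x640 float32, m along the optical axis (not along the pixel's ray), 0 where there is no reading.
- arm.camera_info(name): a dict with "fx", "fy", "cx", "cy" (pixels), "k1" (the pictures are not rectified: a ray, as slopes to the right and down, at radius r is drawn at 1 + k1 r^2 times it, then the intrinsics apply), "extrinsics" (4x4, takes a point from camera to world coordinates); the wrist camera has in their place "hand_eye" (4x4, takes a point from camera to tool coordinates, whose origin is the TCP and whose axes are the tool frame's). Camera axes: x right, y up, looking along -z (the intrinsics and any distortion apply to the point x, -y, -z); pixel columns grow to the right and rows downward; lengths in m; the calibration is good to about 2 mm. A picture is of the moment at which its call begins: read the wrist's pose just before it. camera_info takes no time and is no camera call.
- arm.sign_off(): hands the job in, once; it reports no verdict.
The state is a dict: "time": time; "joints": joint angles; "qd": joint speeds; "tau": joint torques, N m; "eef_pos": TCP position; "tcp_rot": TCP orientation; "wrist_force": force on the tool from outside, world axes, zero at the start; "moment": the same for the moment, N m; "gripper_width": finger opening in m.
Only numpy, scipy, OpenCV 4.12 (cv2) and the standard library are available. Lean on these libraries where they do the work, as an engineer would, in place of code of your own. Each camera call takes 0.05 s, during which the arm holds its last target.

## Working session

There is one attempt and no reset: what is moved stays moved. The work goes in short steps, Python scripts to look and compute and a tool call to move; the robot and the scene stay as the last step left them, time stands still between calls to the robot, and variables do not carry over. Pictures are saved under pics/ and viewed, and the job is handed in when it is done.

Besides the shell and the picture viewer there is one more tool, called after "Request:" as name(argument=value, ...) on one line, values as JSON. apply_moves: Moves the arm, as the interface text tells. Its arguments: {"type":"object","properties":{"moves":{"type":"array","items":{"type":"object","properties":{"translation":{"type":"array","items":{"type":"number"}},"turn":{"type":"number"},"jaw":{"type":"number"}}}},"squeeze":{"type":"number"}},"required":["moves"]}

```bash
ls; mkdir -p pics
python3 - <<'E'
from plant import arm
import cv2, numpy as np
s=arm.get_state(); print(s)
for n in("side","top","wrist"):
    p,d=arm.read_camera(n); np.save(f'/tmp/{n}_d.npy',d); cv2.imwrite(f'pics/{n}0.png',p[:,:,::-1]); i=arm.camera_info(n); print(n,i)
print(arm.grasp_offset)
E
```

```text
pics
{'time': 0.0, 'joints': array([-1.36800966e+00,  2.76577170e-01,  1.50611069e+00,  2.59594831e-05,
        1.36070990e+00, -1.21000750e-01]), 'qd': array([ 0.00035555,  0.00126331,  0.00066955,  0.00010041, -0.00086185,
       -0.00033772]), 'tau': array([-1.88782642e-04, -4.16778553e+01, -2.45807004e+01, -1.62004071e-04,
        1.13190670e-02, -2.69476942e-05]), 'eef_pos': array([ 0.18289794, -0.54491326,  0.40385854]), 'tcp_rot': array([ 2.04700614,  0.3361974 , -2.0471066 ]), 'wrist_force': array([-0.6422848 , -0.09294224, -0.14600504]), 'moment': array([-0.00143856, -0.03067019, -0.03342473]), 'gripper_width': 0.08511165065509971}
side {'fx': 571.0592176988149, 'fy': 571.0592176988149, 'cx': 315.6445417932889, 'cy': 241.05171444748893, 'k1': -0.047994937154692, 'extrinsics': array([[-0.94286868,  0.20664906, -0.26133276,  0.21300358],
       [-0.33253533, -0.53553312,  0.77628895,  0.9649557 ],
       [ 0.02046703,  0.81884092,  0.57365552,  0.82777229],
       [ 0.        ,  0.        ,  0.        ,  1.        ]])}
top {'fx': 537.6441941436997, 'fy': 537.6441941436997, 'cx': 317.2372656726931, 'cy': 230.58240845249287, 'k1': -0.10604446089616276, 'extrinsics': array([[ 0.02702771,  0.98573415, -0.16612552,  0.31941525],
       [-0.99963033,  0.02616096, -0.00740382, -0.01095843],
       [-0.0029522 ,  0.16626421,  0.98607682,  1.44955193],
       [ 0.        ,  0.        ,  0.        ,  1.        ]])}
wrist {'fx': 398.2311513966997, 'fy': 398.2311513966997, 'cx': 317.68536600555996, 'cy': 234.0161815170541, 'k1': 0.0035748901426128025, 'hand_eye': array([[ 2.64258276e-04,  3.22576251e-01, -9.46543445e-01,
         3.16853867e-02],
       [ 9.99999924e-01,  1.86977198e-04,  3.42903077e-04,
         2.55604122e-05],
       [ 2.87594430e-04, -9.46543463e-01, -3.22576177e-01,
        -8.21049725e-02],
       [ 0.00000000e+00,  0.00000000e+00,  0.00000000e+00,
         1.00000000e+00]])}
0.1547
```

View pics/top0.png

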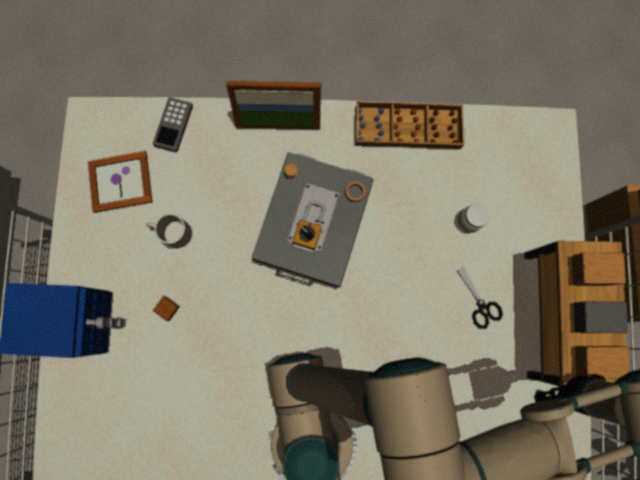

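View pics/side0.png

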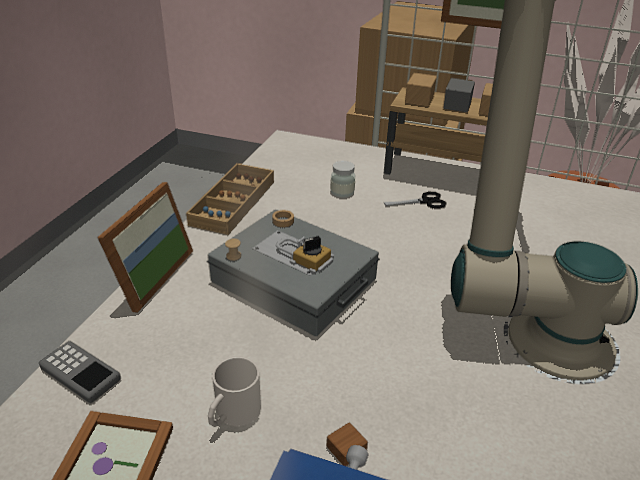

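View pics/wrist0.png

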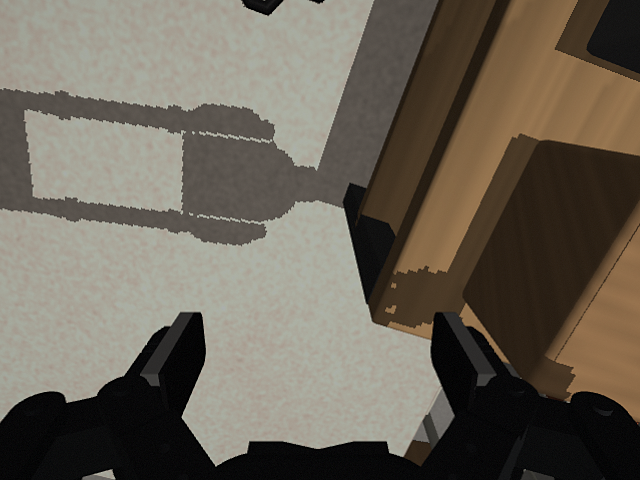

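The top view shows the box with lid corners near (289,153), (372,177), (341,286) and (253,260). The padlock is at about (307,235), with its shackle pointing up the image toward (317,205).

```bash
cat > h.py <<'E'
import numpy as np, cv2
from plant import arm
from scipy.spatial.transform import Rotation as R
def T_tool(s=None):
    s=s or arm.get_state(); T=np.eye(4); T[:3,:3]=R.from_rotvec(s['tcp_rot']).as_matrix(); T[:3,3]=s['eef_pos']; return T
def ext(n,s=None):
    i=arm.camera_info(n)
    return i['extrinsics'] if 'extrinsics' in i else T_tool(s)@i['hand_eye']
def rays(n,uv):
    i=arm.camera_info(n); K=np.array([[i['fx'],0,i['cx']],[0,i['fy'],i['cy']],[0,0,1]])
    uv=np.asarray(uv,float).reshape(-1,1,2)
    p=cv2.undistortPoints(uv,K,np.array([i['k1'],0,0,0.])).reshape(-1,2)
    return np.c_[p[:,0],-p[:,1],-np.ones(len(p))]
def at_z(n,uv,z,E=None):
    E=ext(n) if E is None else E
    r=rays(n,uv)@E[:3,:3].T; o=E[:3,3]; return o+r*((z-o[2])/r[:,2])[:,None]
def cloud(n,d,E=None):
    E=ext(n) if E is None else E
    v,u=np.mgrid[0:480,0:640]; r=rays(n,np.c_[u.ravel(),v.ravel()])
    P=(r*d.ravel()[:,None])@E[:3,:3].T+E[:3,3]; P[d.ravel()==0]=np.nan; return P.reshape(480,640,3)
def proj(n,P,E=None):
    i=arm.camera_info(n);E=ext(n) if E is None else E
    c=(np.atleast_2d(P)-E[:3,3])@E[:3,:3]; x=c[:,0]/-c[:,2]; y=-c[:,1]/-c[:,2]; f=1+i['k1']*(x*x+y*y)
    return np.c_[i['fx']*x*f+i['cx'],i['fy']*y*f+i['cy']]
E
python3 - <<'E'
from h import *
d=np.load('/tmp/top_d.npy'); P=cloud('top',d)
m=(P[...,2]>.072)&(P[...,2]<.09); m[:140]=0;m[300:]=0;m[:,:240]=0;m[:,385:]=0
m=cv2.morphologyEx(m.astype(np.uint8),cv2.MORPH_OPEN,np.ones((3,3)))
m=cv2.morphologyEx(m,cv2.MORPH_CLOSE,np.ones((25,25)))
Q=P[m>0]; Q=Q[~np.isnan(Q).any(1)]; print(len(Q),np.median(Q[:,2]))
c,sz,a=cv2.minAreaRect((Q[:,:2]*1000).astype(np.float32)); print(c,sz,a)
print('corners',at_z('top',[(289,153),(372,177),(341,286),(253,260)],.08).round(4))
i=cv2.imread('pics/top0.png')
cv2.imwrite('pics/topc.png',cv2.resize(i[170:270,260:370],None,fx=6,fy=6,interpolation=cv2.INTER_CUBIC))
s=P[...,2]
m=(s>.11)&(s<.2); m[:200]=0;m[300:]=0;m[:,:270]=0;m[:,350:]=0
print('dial pts',P[m].mean(0),P[m].max(0),m.sum())
E
```

```text
10373 0.07974537636313928
(586.0892944335938, 11.167755126953125) (240.45021057128906, 300.7806091308594) 73.88471984863281
corners [[ 0.757   0.0799  0.08  ]
 [ 0.697  -0.1409  0.08  ]
 [ 0.4089 -0.0649  0.08  ]
 [ 0.4693  0.162   0.08  ]]
dial pts [0.53618031 0.02513176 0.12046455] [0.57730376 0.05506541 0.14304226] 236
```

View pics/topc.png

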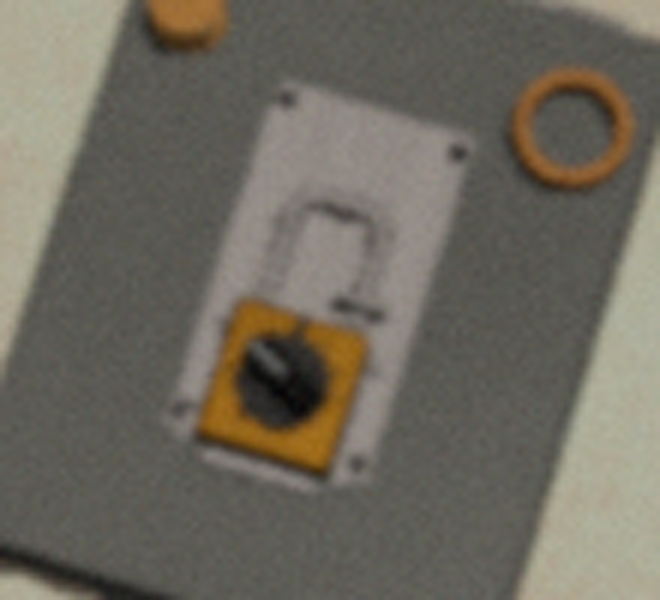

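Run:
```python
from h import *
T=T_tool(); print(T.round(3)); 
print('yaw tool y',np.degrees(np.arctan2(T[1,1],T[0,1])), np.degrees(arm.get_state()['joints'][[0,5]]))
y=np.radians(-16.1); Rz=np.array([[np.cos(y),-np.sin(y)],[np.sin(y),np.cos(y)]])
c=np.array([.586,.0112])
for n,x in(('lock',-.05),('bow',.035),('staple',-.006)): print(n,c+Rz@[x,0])
d=np.array([.538,.025,.35])-T[:3,3]; print('to above lock, tool axes mm',(T[:3,:3].T@d*1000).round())
```

```text
[[-0.     0.318 -0.948  0.183]
 [ 0.001 -0.948 -0.318 -0.545]
 [-1.    -0.001 -0.     0.404]
 [ 0.     0.     0.     1.   ]]
yaw tool y -71.44959823986164 [-78.38125196  -6.9315465 ]
lock [0.53796104 0.02506573]
bow [0.61962727 0.00149399]
staple [0.58023533 0.01286389]
to above lock, tool axes mm [  55. -427. -518.]
```

Request:
apply_moves(moves=[{"translation": [0, -25, -30.5], "turn": 0, "jaw": 1}, {"translation": [0, -25, -30.5], "turn": 0, "jaw": 1}, {"translation": [0, -25, -30.5], "turn": 0, "jaw": 1}, {"translation": [0, -25, -30.5], "turn": 0, "jaw": 1}, {"translation": [0, -25, -30.5], "turn": 0, "jaw": 1}, {"translation": [0, -25, -30.5], "turn": 0, "jaw": 1}, {"translation": [0, -25, -30.5], "turn": 0, "jaw": 1}, {"translation": [0, -25, -30.5], "turn": 0, "jaw": 1}, {"translation": [0, -25, -30.5], "turn": 0, "jaw": 1}, {"translation": [0, -25, -30.5], "turn": 0, "jaw": 1}, {"translation": [0, -25, -30.5], "turn": 0, "jaw": 1}, {"translation": [0, -25, -30.5], "turn": 0, "jaw": 1}, {"translation": [0, -25, -30.5], "turn": 0, "jaw": 1}, {"translation": [0, -25, -30.5], "turn": 0, "jaw": 1}, {"translation": [0, -25, -30.5], "turn": 0, "jaw": 1}, {"translation": [0, 0, 0], "turn": -7, "jaw": 1}, {"translation": [0, 0, 0], "turn": -7, "jaw": 1}, {"translation": [0, 0, 0], "turn": -7, "jaw": 1}, {"translation": [0, 0, 0], "turn": -4, "jaw": 1}, {"translation": [0, 0, 0], "turn": 0, "jaw": 1}])

```text
time: 1.82
eef_pos: [0.5109, -0.0192, 0.3969]
tcp_rot: [1.772, 0.722, -1.775]
wrist_force: [0.7, -0.2, 0.5]
gripper_width: 0.0854
```

```bash
cat > rel.py <<'E'
from h import *
import sys
# print remaining tool-axes shift to a target TCP (x y z) and yaw of tool y (deg)
t=np.array([float(a) for a in sys.argv[1:4]]); s=arm.get_state(); T=T_tool(s)
yaw=np.degrees(np.arctan2(T[1,1],T[0,1]))
print('t',round(s['time'],2),'pos',s['eef_pos'].round(4),'yaw',yaw.round(2),'down',T[:3,0].round(3),'F',s['wrist_force'].round(1),'w',round(s['gripper_width'],4))
print('shift now-axes mm',(T[:3,:3].T@(t-T[:3,3])*1000).round(1))
if len(sys.argv)>4:
    print('turn',round(yaw-float(sys.argv[4]),2))
E
python3 rel.py .538 .025 .35 -46
python3 - <<'E'
from h import *
s=arm.get_state(); p,d=arm.read_camera('wrist'); np.save('/tmp/w1.npy',d); cv2.imwrite('pics/w1.png',p[:,:,::-1])
np.save('/tmp/w1E.npy',ext('wrist',s))
E
```

```text
t 1.82 pos [ 0.5109 -0.0192  0.3969] yaw -46.02 down [-0.003  0.005 -1.   ] F [ 0.7 -0.2  0.5] w 0.0854
shift now-axes mm [ 47.  -12.7 -50.1]
turn -0.02
```

View pics/w1.png

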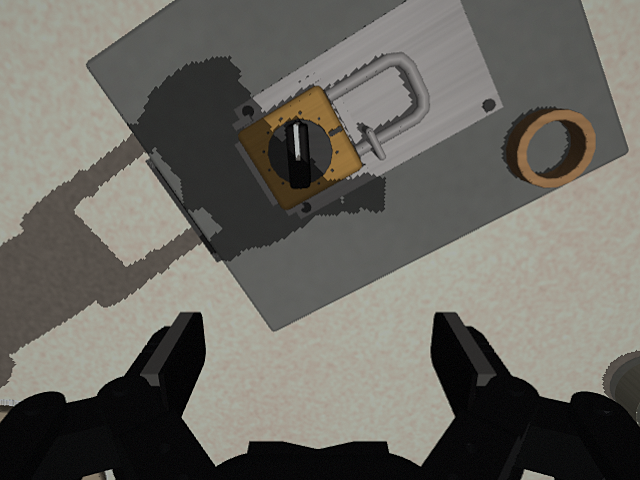

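The wrist view shows the bar upright in the picture, with its white pointer end at (294,123). The index rib is at (338,131), so the pointer is about 60° counter-clockwise of it. Next I measure precisely.

Run:
```python
from h import *
d=np.load('/tmp/w1.npy');E=np.load('/tmp/w1E.npy');P=cloud('wrist',d,E)
roi=np.zeros((480,640),bool); roi[40:225,220:450]=1
def rect(lo,hi,r):
    m=np.zeros((480,640),bool); m[r[1]:r[3],r[0]:r[2]]=1
    m&=(P[...,2]>lo)&(P[...,2]<hi); Q=P[m]
    c,s,a=cv2.minAreaRect((Q[:,:2]*1000).astype(np.float32)); print((lo,hi),len(Q),'med',np.median(Q,0).round(4),'rect',np.round(c,1),np.round(s,1),round(a,1))
rect(.13,.145,(260,100,330,200))
rect(.104,.112,(230,80,370,215))
rect(.085,.11,(385,45,440,115))
rect(.098,.125,(355,115,390,165))
print(at_z('wrist',[(338,131)],.109,E),at_z('wrist',[(294,123)],.138,E))
print('bow outer/inner', at_z('wrist',[(427,95),(416,97),(405,52),(355,150)],.094,E))
```

```text
(0.13, 0.145) 1355 med [0.5389 0.0262 0.137 ] rect [538.1  25.7] [37.  12.1] 46.8
(0.104, 0.112) 5573 med [0.5437 0.029  0.1069] rect [544.8  23.5] [60.  76.1] 73.7
(0.085, 0.11) 1075 med [0.618  0.0054 0.0962] rect [615.6   4.7] [45.  17.3] 76.1
(0.098, 0.125) 370 med [ 0.574  -0.0049  0.1068] rect [571.6  -4.7] [23.7 19.5] 42.4
[[0.56373459 0.01707709 0.109     ]] [[0.55061803 0.03992609 0.138     ]]
bow outer/inner [[ 0.61890272 -0.00943152  0.094     ]
 [ 0.61320879 -0.00526795  0.094     ]
 [ 0.62602576  0.01950846  0.094     ]
 [ 0.56254004 -0.00110218  0.094     ]]
```

Request:
apply_moves(moves=[{"translation": [0, -6.5, -25], "turn": 0, "jaw": 0.5}, {"translation": [0, -6.5, -25], "turn": 0, "jaw": 0.5}, {"translation": [0, 0, 0], "turn": 0, "jaw": 0.5}, {"translation": [30, 0, 0], "turn": 0, "jaw": 0.5}, {"translation": [30, 0, 0], "turn": 0, "jaw": 0.5}, {"translation": [0, 0, 0], "turn": 0, "jaw": 0.5}])

```text
time: 2.37
eef_pos: [0.5389, 0.0248, 0.3369]
tcp_rot: [1.786, 0.705, -1.781]
wrist_force: [-1.2, 0.5, -0.7]
gripper_width: 0.0426
```

```bash
python3 rel.py .538 .0255 .290 -46
python3 - <<'E'
from h import *
s=arm.get_state(); p,d=arm.read_camera('wrist'); cv2.imwrite('pics/w2.png',p[:,:,::-1])
E
```

```text
t 2.37 pos [0.5389 0.0248 0.3369] yaw -47.0 down [ 0.001  0.003 -1.   ] F [-1.2  0.5 -0.7] w 0.0426
shift now-axes mm [46.9 -1.1  0.3]
turn -1.0
```

View pics/w2.png

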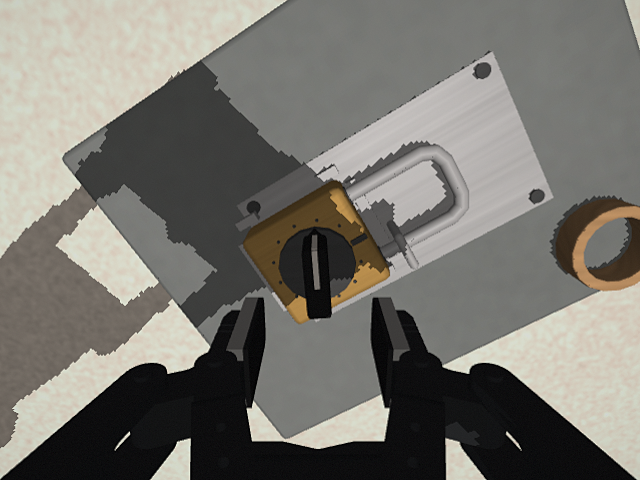

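The bar sits centred between the open fingers at about (317,275) and nearly upright, so I descend and close gently.

Request:
apply_moves(moves=[{"translation": [20, -0.5, 0.3], "turn": -1, "jaw": 0.5}, {"translation": [15, -0.5, 0], "turn": -0.5, "jaw": 0.5}, {"translation": [10, 0, 0], "turn": 0, "jaw": 0.5}, {"translation": [0, 0, 0], "turn": 0, "jaw": 0.4}, {"translation": [0, 0, 0], "turn": 0, "jaw": 0.3}], squeeze=30)

```text
time: 2.83
eef_pos: [0.5412, 0.023, 0.3]
tcp_rot: [1.781, 0.713, -1.754]
wrist_force: [-0.4, -0.4, 0.5]
gripper_width: 0.0261
```

```bash
python3 rel.py .538 .0255 .290 -46
```

```text
t 2.83 pos [0.5412 0.023  0.3   ] yaw -45.8 down [ 0.015  0.001 -1.   ] F [-0.4 -0.4  0.5] w 0.0261
shift now-axes mm [ 9.9 -4.2  0.7]
turn 0.2
```

Request:
apply_moves(moves=[{"translation": [0, -4.5, 1], "turn": 0, "jaw": 0.4}, {"translation": [0, 0, 0], "turn": 0, "jaw": 0.4}, {"translation": [0, 0, 0], "turn": 0, "jaw": 0.4}])

```text
time: 3.08
eef_pos: [0.5381, 0.0252, 0.3032]
tcp_rot: [1.785, 0.709, -1.75]
wrist_force: [0.2, -0.2, 0.6]
gripper_width: 0.0343
```

```bash
python3 rel.py .538 .0255 .290 -46
```

```text
t 3.08 pos [0.5381 0.0252 0.3032] yaw -45.89 down [ 0.02  0.   -1.  ] F [ 0.2 -0.2  0.6] w 0.0343
shift now-axes mm [13.2 -0.4  0. ]
turn 0.11
```

Request:
apply_moves(moves=[{"translation": [0, 0, 0], "turn": 0, "jaw": 0.4}, {"translation": [0, 0, 0], "turn": 0, "jaw": 0.4}, {"translation": [0, 0, 0], "turn": 0, "jaw": 0.4}, {"translation": [0, 0, 0], "turn": 0, "jaw": 0.4}])

```text
time: 3.42
eef_pos: [0.5384, 0.0254, 0.3054]
tcp_rot: [1.788, 0.707, -1.746]
wrist_force: [0.6, 0.5, 0.3]
gripper_width: 0.0342
```

```bash
python3 rel.py .538 .0255 .290 -46
```

```text
t 3.42 pos [0.5384 0.0254 0.3054] yaw -45.89 down [ 0.024 -0.    -1.   ] F [0.6 0.5 0.3] w 0.0342
shift now-axes mm [15.4 -0.6  0.5]
turn 0.11
```

Run:
```python
from h import *
np.set_printoptions(precision=5,suppress=True)
for k in range(4):
    s=arm.get_state(); print(s['time'],s['eef_pos'],s['joints'],s['qd'],s['tau'],T_tool(s)[:3,0])
    arm.read_camera('wrist')
```

```text
3.4167 [0.53842 0.02536 0.30537] [-0.08268  0.29172  1.74598  0.00203  1.08013  0.71717] [ 0.00119 -0.00479 -0.00222  0.00061  0.00162  0.00179] [  0.00215 -39.70321 -21.64608   0.00899  -0.12945   0.00002] [ 0.02382 -0.00018 -0.99972]
3.4667 [0.5384  0.02535 0.30533] [-0.08271  0.29177  1.74602  0.00203  1.08014  0.71718] [ 0.00007  0.00188  0.00167  0.00267 -0.00091  0.00106] [ -0.00591 -39.56575 -21.54296   0.00638  -0.11669   0.00034] [ 0.02373 -0.00017 -0.99972]
3.5167 [0.53839 0.02536 0.3052 ] [-0.0827   0.29192  1.74616  0.00203  1.08008  0.71715] [-0.0011   0.00119  0.00367 -0.0005   0.00183 -0.00083] [  0.00985 -39.73559 -21.65586   0.00949  -0.12836   0.00037] [ 0.02351 -0.00015 -0.99972]
3.5667 [0.53839 0.02533 0.30513] [-0.08274  0.29202  1.7462   0.002    1.08007  0.71714] [-0.00112  0.0011   0.00235  0.0012  -0.00154 -0.00023] [  0.00838 -39.74385 -21.67212   0.0095   -0.13244   0.00017] [ 0.02336 -0.00016 -0.99973]
```

Request:
apply_moves(moves=[{"translation": [9, -2.5, 1.5], "turn": 0, "jaw": 0.4}, {"translation": [9, -0.5, 1], "turn": 0, "jaw": 0.4}])

```text
time: 3.78
eef_pos: [0.5356, 0.0257, 0.2875]
tcp_rot: [1.791, 0.706, -1.743]
wrist_force: [-1.1, 0.1, -0.2]
gripper_width: 0.0338
```

```bash
python3 rel.py .5345 .0255 .290 -46
```

```text
t 3.78 pos [0.5356 0.0257 0.2875] yaw -45.89 down [ 0.027 -0.    -1.   ] F [-1.1  0.1 -0.2] w 0.0338
shift now-axes mm [-2.5 -0.5  0.9]
turn 0.11
```

Request:
apply_moves(moves=[{"translation": [-2.5, -0.5, 0.5], "turn": 0, "jaw": 0.25}, {"translation": [0, 0, 0], "turn": 0, "jaw": 0.0}, {"translation": [0.5, 0, 0], "turn": 0, "jaw": 0.0}, {"translation": [0.5, 0, 0], "turn": 0, "jaw": 0.0}], squeeze=30)

```text
time: 4.12
eef_pos: [0.5339, 0.0261, 0.2881]
tcp_rot: [1.79, 0.708, -1.745]
wrist_force: [-0.6, -0.5, 8.2]
gripper_width: 0.0112
```

```bash
python3 rel.py .5345 .0255 .290 -46;python3 - <<'E'
from h import *
s=arm.get_state(); p,d=arm.read_camera('wrist'); cv2.imwrite('pics/w3.png',p[:,:,::-1])
E
```

```text
t 4.12 pos [0.5339 0.0261 0.2881] yaw -45.92 down [ 0.025  0.001 -1.   ] F [-0.6 -0.5  8.2] w 0.0112
shift now-axes mm [-1.9  0.8 -0.1]
turn 0.08
```

View pics/w3.png

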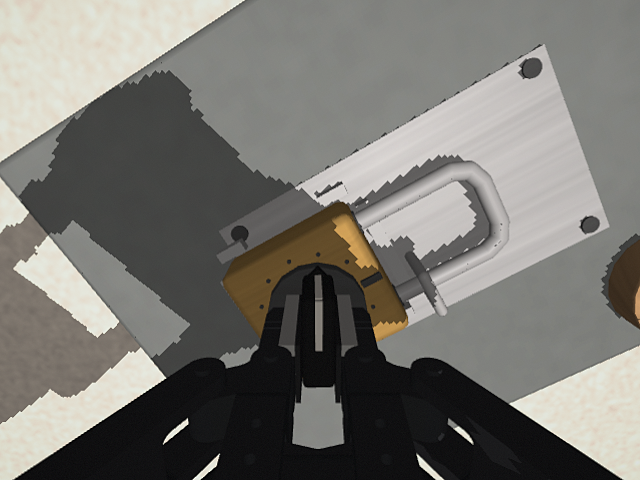

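The bar is gripped at 11 mm. An upward force of 8 N means the tips touch the disc, so I ease up 1.5 mm and start turning clockwise.

Request:
apply_moves(moves=[{"translation": [-1.5, 0, 0], "turn": 5, "jaw": 0}, {"translation": [0, 0, 0], "turn": 6, "jaw": 0}, {"translation": [0, 0, 0], "turn": 6, "jaw": 0}, {"translation": [0, 0, 0], "turn": 6, "jaw": 0}, {"translation": [0, 0, 0], "turn": 6, "jaw": 0}])

```text
time: 4.58
eef_pos: [0.5339, 0.0257, 0.2881]
tcp_rot: [2.117, 0.251, -2.066]
wrist_force: [-0.3, 1.1, 5.1]
gripper_width: 0.0112
```

```bash
python3 rel.py .5345 .0255 .290 -106
```

```text
t 4.58 pos [0.5339 0.0257 0.2881] yaw -76.15 down [ 0.024  0.    -1.   ] F [-0.3  1.1  5.1] w 0.0112
shift now-axes mm [-1.8  0.4 -0.6]
turn 29.85
```

Request:
apply_moves(moves=[{"translation": [-1, 0, 0], "turn": 6, "jaw": 0}, {"translation": [-1, 0, 0], "turn": 6, "jaw": 0}, {"translation": [0, 0, 0], "turn": 6, "jaw": 0}, {"translation": [0, 0, 0], "turn": 6, "jaw": 0}, {"translation": [0, 0, 0], "turn": 6, "jaw": 0}])

```text
time: 5.0
eef_pos: [0.5339, 0.0257, 0.2882]
tcp_rot: [-2.077, 0.315, 2.029]
wrist_force: [-0.1, 0.9, 4.5]
gripper_width: 0.0112
```

```bash
python3 rel.py .5345 .0255 .290 -106;python3 - <<'E'
from h import *
p,d=arm.read_camera('wrist'); cv2.imwrite('pics/w4.png',p[:,:,::-1])
E
```

```text
t 5.0 pos [0.5339 0.0257 0.2882] yaw -107.69 down [ 0.023  0.    -1.   ] F [-0.1  0.9  4.5] w 0.0112
shift now-axes mm [-1.8  0.  -0.6]
turn -1.69
```

View pics/w4.png

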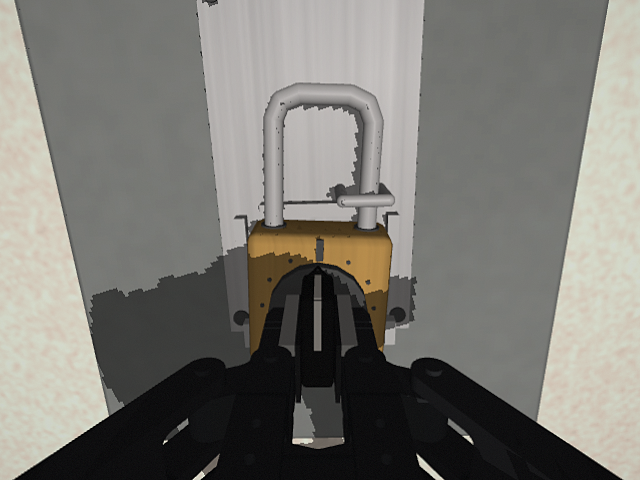

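The pointer at (318,270) lines up with the index rib at (320,248). I release and go up.

Request:
apply_moves(moves=[{"translation": [0, 0, 0], "turn": -1, "jaw": 0.3}, {"translation": [0, 0, 0], "turn": 0, "jaw": 0.5}, {"translation": [-20, 0, 0], "turn": 0, "jaw": 0.5}, {"translation": [-30, 0, 0], "turn": 0, "jaw": 0.5}, {"translation": [-30, 0, 0], "turn": 0, "jaw": 0.5}])

```text
time: 5.47
eef_pos: [0.5295, 0.0256, 0.3607]
tcp_rot: [-2.072, 0.292, 2.067]
wrist_force: [1.9, -0.1, -0.8]
gripper_width: 0.0419
```

```bash
python3 rel.py .5345 .0255 .290 -106;python3 - <<'E'
from h import *
s=arm.get_state();p,d=arm.read_camera('wrist'); cv2.imwrite('pics/w5.png',p[:,:,::-1])
np.save('/tmp/w5.npy',d);np.save('/tmp/w5E.npy',ext('wrist',s))
E
```

```text
t 5.47 pos [0.5295 0.0256 0.3607] yaw -106.16 down [ 0.003  0.002 -1.   ] F [ 1.9 -0.1 -0.8] w 0.0419
shift now-axes mm [70.7 -1.1 -4.7]
turn -0.16
```

View pics/w5.png

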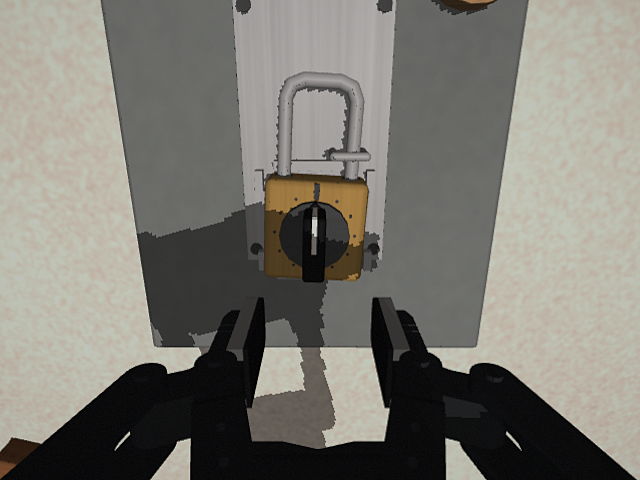

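The dial rests at zero: the pointer at (316,210) is under the rib at (317,190). The tool is also level again. Next I measure the shackle bow.

```bash
python3 - <<'E'
from h import *
d=np.load('/tmp/w5.npy');E=np.load('/tmp/w5E.npy');P=cloud('wrist',d,E)
y=np.radians(-16.1); ex=np.array([np.cos(y),np.sin(y)]); ey=np.array([-ex[1],ex[0]]); o=np.array([.538,.0253])
L=np.stack([(P[...,:2]-o)@ex,(P[...,:2]-o)@ey,P[...,2]],-1)
print('bow col', [(v,L[v,322].round(4)) for v in range(66,92,2)])
m=(L[...,2]>.090)&(L[...,0]>.04)&(L[...,0]<.11)&(abs(L[...,1])<.04); Q=L[m]; print(Q.min(0),Q.max(0),np.percentile(Q[:,2],[50,95]))
m=(L[...,2]>.104)&(L[...,2]<.112)&(abs(L[...,0])<.04)&(abs(L[...,1])<.04); Q=L[m]; print('body',np.percentile(Q,[1,99],axis=0).round(4), np.median(Q[:,2]))
m=(L[...,2]>.130)&(abs(L[...,0])<.04)&(abs(L[...,1])<.02); Q=L[m]; print('bar',np.percentile(Q,[1,99],axis=0).round(4))
Q=L[80:120,440:490]; Q=Q[Q[...,2]>.09]; 
Pb=o+.085*ex;print('bow',Pb, 'lid z',np.nanmedian(L[100:140,180:220,2]))
E
python3 rel.py .6197 .0017 .30 -16.2
```

```text
bow col [(66, array([ 0.0923, -0.0046,  0.0795])), (68, array([ 0.0912, -0.0046,  0.0797])), (70, array([ 0.0901, -0.0046,  0.0802])), (72, array([ 0.0882, -0.0045,  0.094 ])), (74, array([ 0.087 , -0.0045,  0.0965])), (76, array([ 0.086 , -0.0045,  0.0965])), (78, array([ 0.085 , -0.0045,  0.097 ])), (80, array([ 0.084 , -0.0045,  0.0962])), (82, array([ 0.083 , -0.0045,  0.0969])), (84, array([ 0.0819, -0.0045,  0.0969])), (86, array([ 0.0809, -0.0045,  0.0961])), (88, array([ 0.0803, -0.0046,  0.0809])), (90, array([ 0.0792, -0.0046,  0.0814]))]
[ 0.0400508  -0.03117589  0.0901301 ] [0.08882239 0.02191498 0.10929739] [0.09649565 0.10717511]
body [[-0.0303 -0.0293  0.1043]
 [ 0.03    0.0296  0.1117]] 0.10706014391909134
bar [[-0.0175 -0.0197  0.1356]
 [ 0.0159  0.0199  0.2743]]
bow [0.61966623 0.00172825] lid z 0.07906012373443799
t 5.52 pos [0.5313 0.0255 0.367 ] yaw -106.15 down [ 0.014  0.001 -1.   ] F [ 2.5 -0.6  3. ] w 0.0428
shift now-axes mm [ 68.3  -1.4 -90.6]
turn -89.95
```

Request:
apply_moves(moves=[{"translation": [0, 0, -30], "turn": 0, "jaw": 0.42}, {"translation": [0, 0, -30], "turn": 0, "jaw": 0.42}, {"translation": [0, 0, -30], "turn": 0, "jaw": 0.42}, {"translation": [0, 0, 0], "turn": -7, "jaw": 0.42}, {"translation": [0, 0, 0], "turn": -7, "jaw": 0.42}, {"translation": [0, 0, 0], "turn": -7, "jaw": 0.42}, {"translation": [0, 0, 0], "turn": -7, "jaw": 0.42}, {"translation": [0, 0, 0], "turn": -7, "jaw": 0.42}, {"translation": [0, 0, 0], "turn": -7, "jaw": 0.42}, {"translation": [0, 0, 0], "turn": -7, "jaw": 0.42}, {"translation": [0, 0, 0], "turn": -7, "jaw": 0.42}, {"translation": [0, 0, 0], "turn": -7, "jaw": 0.42}, {"translation": [0, 0, 0], "turn": -7, "jaw": 0.42}, {"translation": [0, 0, 0], "turn": -7, "jaw": 0.42}, {"translation": [0, 0, 0], "turn": -7, "jaw": 0.42}, {"translation": [0, 0, 0], "turn": -5, "jaw": 0.42}])

```text
time: 6.85
eef_pos: [0.6222, -0.0018, 0.3589]
tcp_rot: [1.392, 1.078, -1.378]
wrist_force: [0.1, 0.7, -0.9]
gripper_width: 0.0358
```

```bash
python3 rel.py .6194 .0018 .275 -16.2
```

```text
t 6.85 pos [ 0.6222 -0.0018  0.3589] yaw -13.95 down [ 0.01  0.   -1.  ] F [ 0.1  0.7 -0.9] w 0.0358
shift now-axes mm [83.9 -4.4 -2.6]
turn 2.25
```

Request:
apply_moves(moves=[{"translation": [25, -3, -1.5], "turn": 2.2, "jaw": 0.42}, {"translation": [25, -3, -1.5], "turn": 0, "jaw": 0.42}])

```text
time: 7.02
eef_pos: [0.6201, 0.002, 0.312]
tcp_rot: [1.421, 1.05, -1.391]
wrist_force: [0.3, -0.5, -0.8]
gripper_width: 0.0358
```

```bash
python3 rel.py .6194 .0018 .258 -16.2
python3 - <<'E'
from h import *
p,d=arm.read_camera('wrist'); cv2.imwrite('pics/w6.png',p[:,:,::-1])
p,d=arm.read_camera('side'); cv2.imwrite('pics/s6.png',cv2.resize(p[180:330,190:400,::-1],None,fx=3.5,fy=3.5))
s=arm.get_state(); T=T_tool(s); print('grasp',T[:3,3]+.1547*T[:3,0])
E
```

```text
t 7.02 pos [0.6201 0.002  0.312 ] yaw -15.82 down [ 0.022 -0.001 -1.   ] F [ 0.3 -0.5 -0.8] w 0.0358
shift now-axes mm [53.9 -1.8  0.7]
turn 0.38
grasp [0.62011354 0.00240007 0.153557  ]
```

View pics/w6.png

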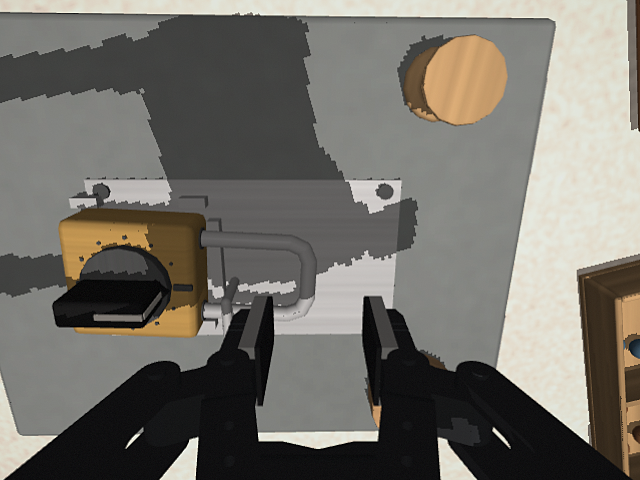

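View pics/s6.png

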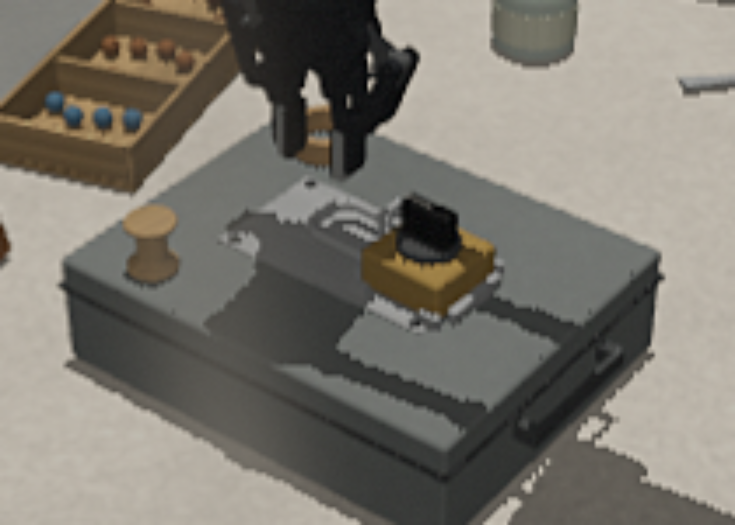

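Request:
apply_moves(moves=[{"translation": [18, -1.5, 0], "turn": 0.4, "jaw": 0.35}, {"translation": [18, -1, 0], "turn": 0, "jaw": 0.35}])

```text
time: 7.28
eef_pos: [0.6182, 0.0028, 0.2751]
tcp_rot: [1.422, 1.05, -1.396]
wrist_force: [-0.2, -0.2, -0.7]
gripper_width: 0.0299
```

```bash
python3 - <<'E'
from h import *
p,d=arm.read_camera('wrist'); cv2.imwrite('pics/w7.png',p[:,:,::-1])
s=arm.get_state(); T=T_tool(s); print('grasp',T[:3,3]+.1547*T[:3,0])
E
python3 rel.py .6194 .0018 .258 -16.2
```

```text
grasp [0.61965093 0.00273137 0.11721469]
t 7.33 pos [0.6174 0.0028 0.2719] yaw -16.02 down [ 0.015 -0.001 -1.   ] F [-1.8  0.5 -1.8] w 0.0299
shift now-axes mm [13.9  2.   0.5]
turn 0.18
```

View pics/w7.png

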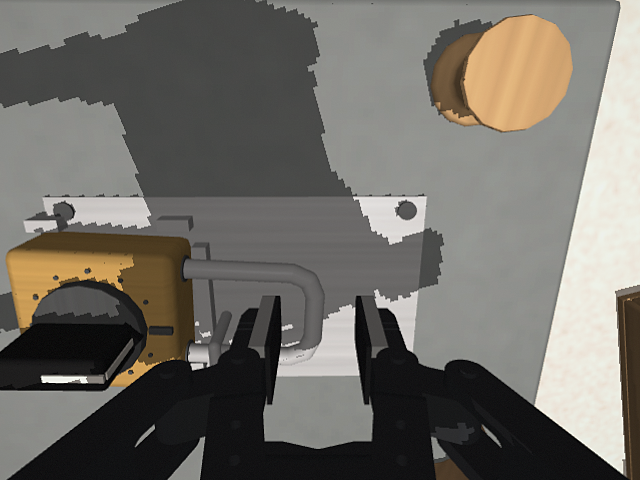

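The bow at (315,310) is centred between the pads at 278 and 358, so I go down the last part.

Request:
apply_moves(moves=[{"translation": [8, 0, 0.5], "turn": 0, "jaw": 0.35}, {"translation": [8, -1, 0.5], "turn": 0, "jaw": 0.3}])

```text
time: 7.5
eef_pos: [0.6175, 0.0019, 0.257]
tcp_rot: [1.42, 1.053, -1.397]
wrist_force: [0.2, 0.1, -0.2]
gripper_width: 0.0255
```

```bash
python3 - <<'E'
from h import *
p,d=arm.read_camera('side'); cv2.imwrite('pics/s8.png',cv2.resize(p[200:290,230:370,::-1],None,fx=5,fy=5))
s=arm.get_state(); T=T_tool(s); print('grasp',T[:3,3]+.1547*T[:3,0],'tip z',T[2,3]+.173*T[2,0])
E
python3 rel.py .6194 .0018 .258 -16.2
```

```text
grasp [0.61929983 0.00174633 0.10095929] tip z 0.08266142078472527
t 7.55 pos [0.6169 0.0019 0.2556] yaw -15.94 down [ 0.015 -0.001 -1.   ] F [-1.4  0.  -1.5] w 0.0258
shift now-axes mm [-2.3  2.4 -0.6]
turn 0.26
```

View pics/s8.png

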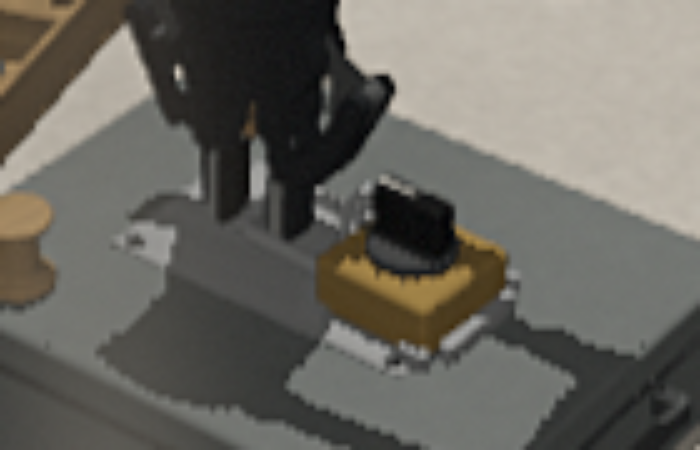

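The fingers straddle the bow. Closing now.

Request:
apply_moves(moves=[{"translation": [-1, 0, 0], "turn": 0, "jaw": 0.1}, {"translation": [0, 0, 0], "turn": 0, "jaw": 0}, {"translation": [0, 0, 0], "turn": 0, "jaw": 0}], squeeze=40)

```text
time: 7.8
eef_pos: [0.6172, 0.0017, 0.2575]
tcp_rot: [1.419, 1.054, -1.398]
wrist_force: [-0.1, 0.4, -1.5]
gripper_width: 0.0069
```

```bash
python3 rel.py .6194 .0018 .258 -16.2
```

```text
t 7.8 pos [0.6172 0.0017 0.2575] yaw -15.91 down [ 0.015 -0.001 -1.   ] F [-0.1  0.4 -1.5] w 0.0069
shift now-axes mm [-0.5  2.1 -0.7]
turn 0.29
```

Request:
apply_moves(moves=[{"translation": [0, 6, 0], "turn": 0, "jaw": 0}, {"translation": [0.3, 6, 0], "turn": 0, "jaw": 0}, {"translation": [0.3, 6, 0], "turn": 0, "jaw": 0}, {"translation": [0.3, 6, 0], "turn": 0, "jaw": 0}])

```text
time: 8.13
eef_pos: [0.6388, -0.0046, 0.257]
tcp_rot: [1.414, 1.061, -1.404]
wrist_force: [-3.4, -0.1, 1.1]
gripper_width: 0.0065
```

```bash
python3 rel.py .6172 .0017 .2575 -16.2
```

```text
t 8.13 pos [ 0.6388 -0.0046  0.257 ] yaw -15.85 down [ 0.007  0.    -1.   ] F [-3.4 -0.1  1.1] w 0.0065
shift now-axes mm [ -0.6 -22.5  -0.1]
turn 0.35
```

Sliding at 3.4 N, as expected. Continue.

Request:
apply_moves(moves=[{"translation": [0, 6, 0], "turn": 0, "jaw": 0}, {"translation": [0, 6, 0], "turn": 0, "jaw": 0}, {"translation": [0, 4, 0], "turn": 0, "jaw": 0}])

```text
time: 8.38
eef_pos: [0.6563, -0.0099, 0.257]
tcp_rot: [1.413, 1.062, -1.405]
wrist_force: [-1.8, -0.5, -0.4]
gripper_width: 0.0066
```

```bash
python3 rel.py .6172 .0017 .2575 -16.2
```

```text
t 8.38 pos [ 0.6563 -0.0099  0.257 ] yaw -15.82 down [ 0.006 -0.    -1.   ] F [-1.8 -0.5 -0.4] w 0.0066
shift now-axes mm [ -0.7 -40.7  -0.5]
turn 0.38
```

Request:
apply_moves(moves=[{"translation": [0, 3, 0], "turn": 0, "jaw": 0}, {"translation": [0, 3, 0], "turn": 0, "jaw": 0}])

```text
time: 8.55
eef_pos: [0.6595, -0.0105, 0.2553]
tcp_rot: [1.408, 1.074, -1.416]
wrist_force: [-8.4, 2.9, -0.6]
gripper_width: 0.0065
```

```bash
python3 rel.py .6172 .0017 .2575 -16.2
python3 - <<'E'
from h import *
p,d=arm.read_camera('wrist'); cv2.imwrite('pics/w9.png',p[:,:,::-1])
E
```

```text
t 8.55 pos [ 0.6595 -0.0105  0.2553] yaw -15.84 down [-0.008  0.004 -1.   ] F [-8.4  2.9 -0.6] w 0.0065
shift now-axes mm [ -1.8 -44.1  -0.2]
turn 0.36
```

View pics/w9.png

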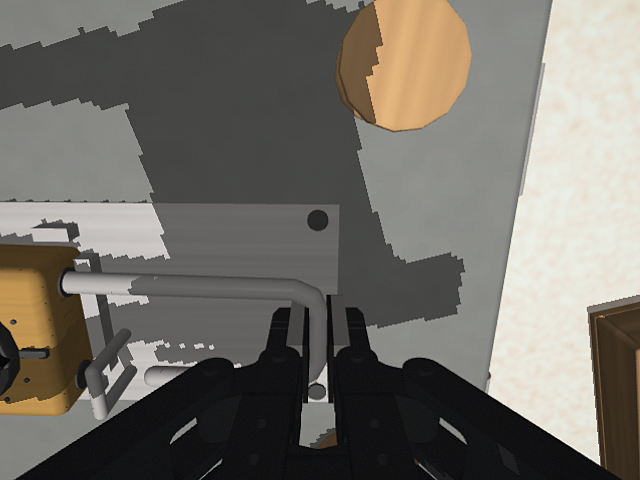

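The toe leg end at (150,375) is clear of the staple near (110,375), and the 9 N pull shows the shackle is at its stop. Release and rise.

Request:
apply_moves(moves=[{"translation": [0, 0, 0], "turn": 0, "jaw": 0.2}, {"translation": [0, 0, 0], "turn": 0, "jaw": 0.3}, {"translation": [-20, 0, 0], "turn": 0, "jaw": 0.3}, {"translation": [-40, 0, 0], "turn": 0, "jaw": 0.5}, {"translation": [-40, 0, 0], "turn": 0, "jaw": 1}, {"translation": [-20, -30, 0], "turn": 0, "jaw": 1}, {"translation": [0, -30, 0], "turn": 0, "jaw": 1}, {"translation": [0, -30, 0], "turn": 7, "jaw": 1}, {"translation": [0, 0, 0], "turn": 7, "jaw": 1}, {"translation": [0, 0, 0], "turn": 7, "jaw": 1}, {"translation": [0, 0, 0], "turn": 7, "jaw": 1}, {"translation": [0, 0, 0], "turn": 7, "jaw": 1}, {"translation": [0, 0, 0], "turn": 7, "jaw": 1}, {"translation": [0, 0, 0], "turn": 7, "jaw": 1}, {"translation": [0, 0, 0], "turn": 7, "jaw": 1}, {"translation": [0, 0, 0], "turn": 7, "jaw": 1}, {"translation": [0, 0, 0], "turn": 7, "jaw": 1}, {"translation": [0, 0, 0], "turn": 7, "jaw": 1}, {"translation": [0, 0, 0], "turn": 7, "jaw": 1}])

```text
time: 10.18
eef_pos: [0.5905, 0.0102, 0.3991]
tcp_rot: [-2.188, 0.221, 2.026]
wrist_force: [-0.6, -0.1, 0.5]
gripper_width: 0.0855
```

```bash
python3 rel.py .5428 .0239 .36 -106.2
python3 - <<'E'
from h import *
s=arm.get_state();p,d=arm.read_camera('wrist'); cv2.imwrite('pics/w10.png',p[:,:,::-1])
E0=ext('wrist',s)
P=cloud('wrist',d,E0)
y=np.radians(-16.1); ex=np.array([np.cos(y),np.sin(y)]); ey=np.array([-ex[1],ex[0]]); o=np.array([.538,.0253])
L=np.stack([(P[...,:2]-o)@ex,(P[...,:2]-o)@ey,P[...,2]],-1)
m=(L[...,2]>.104)&(L[...,2]<.112)&(abs(L[...,0])<.04)&(abs(L[...,1])<.04); Q=L[m]; print('body',np.percentile(Q,[1,99],axis=0).round(4), np.median(Q[:,2]))
r=cv2.minAreaRect((Q[:,:2]*1000).astype(np.float32));print(r)
m=(L[...,2]>.092)&(L[...,2]<.1)&(L[...,0]>.09)&(L[...,0]<.15)&(abs(L[...,1])<.04); Q=L[m]; print('shackle',np.percentile(Q,[1,99],axis=0).round(4))
E
```

```text
t 10.18 pos [0.5905 0.0102 0.3991] yaw -102.11 down [ 0.077 -0.005 -0.997] F [-0.6 -0.1  0.5] w 0.0855
shift now-axes mm [35.3 -2.9 52.3]
turn 4.09
body [[-0.0282 -0.0293  0.1043]
 [ 0.0315  0.0291  0.1118]] 0.10704090908244024
((1.3781166076660156, -0.08450126647949219), (59.664588928222656, 61.422828674316406), 88.46631622314453)
shackle [[ 0.0906 -0.0269  0.0934]
 [ 0.1274  0.0202  0.0984]]
```

View pics/w10.png

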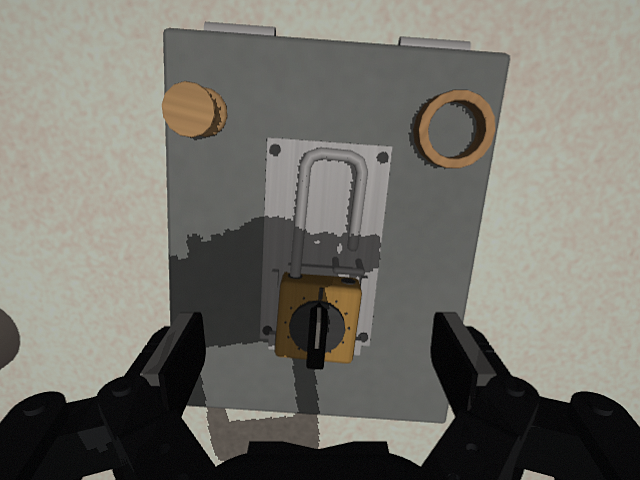

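```bash
python3 rel.py .5428 .0239 .36 -106.2;  python3 - <<'E'
from h import *
print(arm.get_state()['joints'].round(4))
E
```

```text
t 10.23 pos [0.5907 0.0102 0.3994] yaw -102.32 down [ 0.077 -0.005 -0.997] F [ 0.6 -0.9  0.6] w 0.0855
shift now-axes mm [35.5 -2.7 52.6]
turn 3.88
[-0.1013  0.2807  1.5128  0.0027  1.2705  1.6843]
```

Request:
apply_moves(moves=[{"translation": [-30, 0, 0], "turn": 2, "jaw": 1}, {"translation": [-30, 0, 0], "turn": 2, "jaw": 1}])

```text
time: 10.4
eef_pos: [0.5864, 0.0102, 0.4551]
tcp_rot: [-2.138, 0.29, 1.993]
wrist_force: [-0.1, 0.1, 1.0]
gripper_width: 0.0853
```

```bash
python3 rel.py .5428 .0239 .36 -106.2;  python3 - <<'E'
from h import *
print(arm.get_state()['joints'].round(4))
E
```

```text
t 10.4 pos [0.5864 0.0102 0.4551] yaw -106.25 down [ 0.069 -0.005 -0.998] F [-0.1  0.1  1. ] w 0.0853
shift now-axes mm [91.8  0.5 52.1]
turn -0.05
[-0.1021  0.2501  1.4183  0.0025  1.4037  1.7525]
```

Request:
apply_moves(moves=[{"translation": [20, 0, 14], "turn": 0, "jaw": 1}, {"translation": [20, 0, 14], "turn": 0, "jaw": 1}, {"translation": [20, 0, 14], "turn": 0, "jaw": 1}, {"translation": [20, 0, 14], "turn": 0, "jaw": 1}])

```text
time: 10.73
eef_pos: [0.5476, 0.0237, 0.3857]
tcp_rot: [-2.189, 0.281, 1.946]
wrist_force: [-1.4, 0.2, -0.4]
gripper_width: 0.0853
```

```bash
cat >> rel.py <<'E'
g=T[:3,3]+.1547*T[:3,0]; print('grasp',g.round(4))
if len(sys.argv)>5:
    print('shift for grasp xy', (T[:3,:3].T@(np.array([t[0]-g[0],t[1]-g[1],0]))*1000).round(1))
E
python3 rel.py .5442 .0235 .30 -106.2 1
```

```text
t 10.73 pos [0.5476 0.0237 0.3857] yaw -105.75 down [ 0.116 -0.01  -0.993] F [-1.4  0.2 -0.4] w 0.0853
shift now-axes mm [84.7  3.  13. ]
turn 0.45
grasp [0.5655 0.0222 0.232 ]
shift for grasp xy [-2.5  4.5 20.7]
```

Request:
apply_moves(moves=[{"translation": [-8, 0, -40], "turn": 0, "jaw": 1}, {"translation": [-8, 0, -40], "turn": 0, "jaw": 1}])

```text
time: 10.9
eef_pos: [0.5962, 0.0065, 0.3834]
tcp_rot: [-2.126, 0.275, 2.026]
wrist_force: [3.2, -1.0, 2.4]
gripper_width: 0.0856
```

```bash
python3 rel.py .5442 .0235 .30 -106.2 1;  python3 - <<'E'
from h import *
s=arm.get_state();print(s['joints'].round(4),s['qd'].round(3))
arm.read_camera('top')
s=arm.get_state();print(s['joints'].round(4),s['qd'].round(3), T_tool()[:3,0],s['eef_pos'])
E
```

```text
t 10.9 pos [0.5962 0.0065 0.3834] yaw -105.33 down [ 0.048 -0.002 -0.999] F [ 3.2 -1.   2.4] w 0.0856
shift now-axes mm [80.8 -1.7 58.4]
turn 0.87
grasp [0.6035 0.0063 0.2289]
shift for grasp xy [-2.9 -0.9 61.7]
[-0.1068  0.3064  1.5148  0.0036  1.2727  1.7308] [-0.126  0.565 -0.757  0.022  0.651 -0.174]
[-0.1089  0.3145  1.503   0.0025  1.2715  1.7304] [ 0.003 -0.023 -0.051 -0.004 -0.062  0.034] [ 0.05250851 -0.00334652 -0.99861487] [0.60245734 0.00440872 0.38337951]
```

Request:
apply_moves(moves=[{"translation": [-3, 0, -40], "turn": 0, "jaw": 1}, {"translation": [0, 0, -40], "turn": 0, "jaw": 1}])

```text
time: 11.12
eef_pos: [0.675, -0.0157, 0.3878]
tcp_rot: [-2.123, 0.271, 2.034]
wrist_force: [1.4, -0.7, 1.0]
gripper_width: 0.0853
```

```bash
python3 rel.py .5442 .0235 .30 -106.2 1;  python3 - <<'E'
from h import *
arm.read_camera('top')
s=arm.get_state();print(s['joints'].round(4),s['qd'].round(3), T_tool()[:3,0],s['eef_pos'])
E
```

```text
t 11.12 pos [ 0.675  -0.0157  0.3878] yaw -105.06 down [ 0.043 -0.001 -0.999] F [ 1.4 -0.7  1. ] w 0.0853
shift now-axes mm [ 82.1  -3.  140. ]
turn 1.14
grasp [ 0.6816 -0.0159  0.2333]
shift for grasp xy [ -5.9  -2.3 142.8]
[-0.1293  0.433   1.3085  0.0032  1.3494  1.7055] [ 0.003 -0.045  0.098 -0.008 -0.029  0.026] [ 0.05063167 -0.0034705  -0.99871136] [ 0.68198535 -0.01807202  0.38644401]
```

Request:
apply_moves(moves=[{"translation": [0, 0, 10], "turn": 0, "jaw": 1}, {"translation": [0, 0, 10], "turn": 0, "jaw": 1}, {"translation": [0, 0, 10], "turn": 0, "jaw": 1}, {"translation": [0, 0, 10], "turn": 0, "jaw": 1}, {"translation": [0, 0, 10], "turn": 0, "jaw": 1}, {"translation": [0, 0, 10], "turn": 0, "jaw": 1}])

```text
time: 11.67
eef_pos: [0.6233, -0.0027, 0.384]
tcp_rot: [-2.145, 0.267, 2.018]
wrist_force: [0.1, -0.5, 0.2]
gripper_width: 0.0853
```

```bash
python3 rel.py .5442 .0235 .30 -106.2 1;  python3 - <<'E'
from h import *
arm.read_camera('top')
s=arm.get_state();print(s['joints'].round(4),s['qd'].round(3), T_tool()[:3,0],s['eef_pos'])
E
```

```text
t 11.67 pos [ 0.6233 -0.0027  0.384 ] yaw -104.8 down [ 0.061 -0.005 -0.998] F [ 0.1 -0.5  0.2] w 0.0853
shift now-axes mm [78.9 -4.2 88.1]
turn 1.4
grasp [ 0.6327 -0.0035  0.2296]
shift for grasp xy [-5.5 -3.5 92.3]
[-0.116   0.3402  1.462   0.0028  1.2819  1.7122] [-0.003  0.018 -0.042  0.001  0.01  -0.001] [ 0.05746188 -0.00402141 -0.9983396 ] [ 0.62106678 -0.00197423  0.38428543]
```

Request:
apply_moves(moves=[{"translation": [-25, 0, 0], "turn": 1, "jaw": 1}, {"translation": [-25, 0, 0], "turn": 0, "jaw": 1}, {"translation": [-25, 0, 0], "turn": 0, "jaw": 1}])

```text
time: 11.97
eef_pos: [0.6097, 0.0005, 0.4571]
tcp_rot: [-2.121, 0.28, 2.026]
wrist_force: [1.3, 0.2, -0.9]
gripper_width: 0.0855
```

```bash
python3 rel.py .5442 .0235 .30 -106.2 1;  python3 - <<'E'
from h import *
arm.read_camera('top')
s=arm.get_state();print(s['joints'].round(4),s['qd'].round(3), T_tool()[:3,0],s['eef_pos'])
E
```

```text
t 11.97 pos [6.097e-01 5.000e-04 4.571e-01] yaw -105.61 down [ 0.045 -0.002 -0.999] F [ 1.3  0.2 -0.9] w 0.0855
shift now-axes mm [153.9  -3.   76.2]
turn 0.59
grasp [6.167e-01 1.000e-04 3.025e-01]
shift for grasp xy [-3.3 -3.  76.1]
[-0.114   0.2879  1.3438  0.003   1.4532  1.7289] [ 0.001 -0.007  0.002  0.001 -0.127  0.003] [ 0.05655055 -0.00343701 -0.99839382] [6.10288309e-01 5.30174011e-04 4.63839688e-01]
```

Request:
apply_moves(moves=[{"translation": [13, 0, 13], "turn": 0, "jaw": 1}, {"translation": [13, 0, 13], "turn": 0, "jaw": 1}, {"translation": [13, 0, 13], "turn": 0, "jaw": 1}])

```text
time: 12.27
eef_pos: [0.574, 0.0116, 0.4314]
tcp_rot: [-2.157, 0.277, 1.99]
wrist_force: [-1.2, -0.6, -0.5]
gripper_width: 0.0854
```

```bash
python3 rel.py .5442 .0235 .30 -106.2 1;  python3 - <<'E'
from h import *
arm.read_camera('top')
s=arm.get_state();print(s['joints'].round(4),s['qd'].round(3), T_tool()[:3,0],s['eef_pos'])
E
```

```text
t 12.27 pos [0.574  0.0116 0.4314] yaw -105.43 down [ 0.08  -0.006 -0.997] F [-1.2 -0.6 -0.5] w 0.0854
shift now-axes mm [128.5  -1.5  42.1]
turn 0.77
grasp [0.5864 0.0106 0.2772]
shift for grasp xy [-3.5 -1.2 43.9]
[-0.1009  0.237   1.5017  0.0027  1.3324  1.7387] [-0.003  0.033 -0.044  0.003  0.09  -0.007] [ 0.07040342 -0.00449644 -0.99750847] [0.57057882 0.01247595 0.428358  ]
```

Request:
apply_moves(moves=[{"translation": [-28, 0, -28], "turn": 0, "jaw": 1}, {"translation": [-28, 0, -28], "turn": 0, "jaw": 1}, {"translation": [0, 0, 0], "turn": 0, "jaw": 1}])

```text
time: 12.57
eef_pos: [0.6118, -0.0, 0.4823]
tcp_rot: [-2.128, 0.272, 2.027]
wrist_force: [2.2, -0.6, 1.1]
gripper_width: 0.0855
```

```bash
cat > settle.py <<'E'
from h import *
import sys
for k in range(int(sys.argv[1]) if len(sys.argv)>1 else 1): arm.read_camera('top')
s=arm.get_state();T=T_tool(s);print('settled',s['time'].__round__(2),s['eef_pos'].round(4),'down',T[:3,0].round(4),'grasp',(T[:3,3]+.1547*T[:3,0]).round(4),'yaw',np.degrees(np.arctan2(T[1,1],T[0,1])).round(2))
g=T[:3,3]+.1547*T[:3,0]; t=[.5442,.0235]; print('to lock', (T[:3,:3].T@(np.array([t[0]-g[0],t[1]-g[1],0]))*1000).round(1))
E
python3 settle.py
```

```text
settled 12.62 [6.099e-01 6.000e-04 4.805e-01] down [ 4.320e-02 -7.000e-04 -9.991e-01] grasp [6.166e-01 5.000e-04 3.260e-01] yaw -105.18
to lock [-3.1 -3.3 75.9]
```

Request:
apply_moves(moves=[{"translation": [20, 0, 25], "turn": 0, "jaw": 1}])

```text
time: 12.7
eef_pos: [0.5899, 0.0062, 0.4625]
tcp_rot: [-2.134, 0.272, 2.019]
wrist_force: [0.2, -0.2, 0.5]
gripper_width: 0.0854
```

```bash
python3 settle.py
```

```text
settled 12.75 [0.5806 0.0085 0.4544] down [ 0.0297  0.0016 -0.9996] grasp [0.5852 0.0088 0.2998] yaw -105.14
to lock [-1.2 -3.5 43.4]
```

The tilt comes from motion lag carried over between rows. Single rows with a settle between them prevent it, so I continue that way.

Request:
apply_moves(moves=[{"translation": [25, -2, 22], "turn": 1, "jaw": 1}])

```text
time: 12.83
eef_pos: [0.5616, 0.0158, 0.4307]
tcp_rot: [-2.106, 0.288, 2.029]
wrist_force: [2.7, -0.1, 1.5]
gripper_width: 0.0854
```

```bash
python3 settle.py
```

```text
settled 12.88 [0.5498 0.0185 0.4183] down [ 0.0027  0.0055 -1.    ] grasp [0.5503 0.0193 0.2636] yaw -106.17
to lock [ 0.  -2.3  7. ]
```

Request:
apply_moves(moves=[{"translation": [25, -1.5, 20], "turn": 0, "jaw": 1}])

```text
time: 12.97
eef_pos: [0.5333, 0.0245, 0.3969]
tcp_rot: [-2.07, 0.288, 2.066]
wrist_force: [2.1, -0.3, 2.0]
gripper_width: 0.0858
```

```bash
python3 settle.py
```

```text
settled 13.02 [0.5235 0.0266 0.3874] down [-0.0259  0.0091 -0.9996] grasp [0.5195 0.028  0.2328] yaw -106.11
to lock [ -0.7  -2.5 -24.9]
```

Request:
apply_moves(moves=[{"translation": [30, 0, 0], "turn": 0, "jaw": 1}])

```text
time: 13.1
eef_pos: [0.5217, 0.0273, 0.3597]
tcp_rot: [-2.045, 0.285, 2.093]
wrist_force: [4.1, -0.1, 1.9]
gripper_width: 0.0854
```

```bash
python3 settle.py
```

```text
settled 13.15 [0.5168 0.0278 0.3501] down [-0.044   0.0108 -0.999 ] grasp [0.5099 0.0295 0.1956] yaw -106.03
to lock [ -1.6  -3.7 -34.5]
```

Request:
apply_moves(moves=[{"translation": [0, -3, -25], "turn": 0, "jaw": 1}])

```text
time: 13.23
eef_pos: [0.5371, 0.0247, 0.3478]
tcp_rot: [-2.012, 0.285, 2.128]
wrist_force: [0.7, -0.2, 1.5]
gripper_width: 0.0856
```

```bash
python3 settle.py
```

```text
settled 13.28 [0.544  0.0234 0.3476] down [-0.045   0.0106 -0.9989] grasp [0.537  0.025  0.1931] yaw -105.99
to lock [-0.3 -0.5 -7.3]
```

Request:
apply_moves(moves=[{"translation": [14, 0, 0], "turn": 0, "jaw": 1}, {"translation": [14, 0, 0], "turn": 0, "jaw": 1}, {"translation": [14, 0, 0], "turn": 0, "jaw": 1}])

```text
time: 13.53
eef_pos: [0.5501, 0.0227, 0.312]
tcp_rot: [-2.038, 0.285, 2.102]
wrist_force: [-0.5, -0.6, -0.2]
gripper_width: 0.0851
```

```bash
python3 settle.py
```

```text
settled 13.58 [0.5494 0.0227 0.3095] down [-0.0342  0.0093 -0.9994] grasp [0.5441 0.0242 0.1549] yaw -105.94
to lock [-0.   0.6 -0.3]
```

Request:
apply_moves(moves=[{"translation": [12, 0.5, 0], "turn": 0, "jaw": 1}, {"translation": [12, 0, 0], "turn": 0, "jaw": 1}])

```text
time: 13.75
eef_pos: [0.5523, 0.022, 0.2895]
tcp_rot: [-2.042, 0.284, 2.099]
wrist_force: [0.6, 1.1, -1.2]
gripper_width: 0.0856
```

```bash
python3 settle.py;python3 - <<'E'
from h import *
p,d=arm.read_camera('wrist'); cv2.imwrite('pics/w11.png',p[:,:,::-1])
E
```

```text
settled 13.8 [0.5519 0.022  0.2878] down [-0.0292  0.0088 -0.9995] grasp [0.5474 0.0234 0.1332] yaw -105.91
to lock [0.1 0.8 3.1]
```

View pics/w11.png

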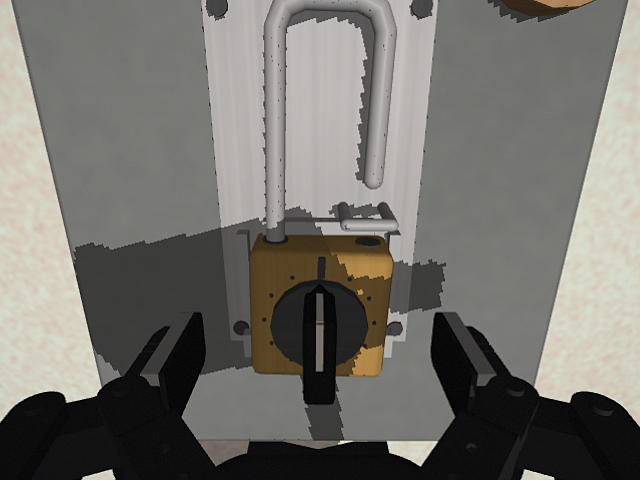

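The dial bar at (319,345) is centred between the open fingers at 200 and 435. The toe leg end at (372,185) is clear of the staple. Descend further.

Request:
apply_moves(moves=[{"translation": [11, 0.5, 2.5], "turn": 0, "jaw": 1}, {"translation": [11, 0, 1], "turn": 0, "jaw": 1}, {"translation": [7, 0, 0], "turn": 0, "jaw": 1}])

```text
time: 14.1
eef_pos: [0.5514, 0.0223, 0.2646]
tcp_rot: [-2.049, 0.284, 2.092]
wrist_force: [-0.1, 0.2, 0.1]
gripper_width: 0.0852
```

```bash
python3 settle.py
```

```text
settled 14.15 [0.5511 0.0223 0.2634] down [-0.0213  0.0081 -0.9997] grasp [0.5478 0.0236 0.1088] yaw -105.89
to lock [0.1 1.1 3.4]
```

Request:
apply_moves(moves=[{"translation": [6, 1, 3], "turn": 0, "jaw": 0.9}, {"translation": [5, 0, 1.5], "turn": 0, "jaw": 0.85}])

```text
time: 14.32
eef_pos: [0.5472, 0.0226, 0.2533]
tcp_rot: [-2.05, 0.284, 2.091]
wrist_force: [-0.5, -0.9, -0.4]
gripper_width: 0.0725
```

```bash
python3 settle.py; python3 rel.py 0 0 0
```

```text
settled 14.37 [0.5468 0.0227 0.2526] down [-0.0198  0.008  -0.9998] grasp [0.5438 0.0239 0.0979] yaw -105.89
to lock [-0.   0.3 -0.5]
t 14.37 pos [0.5468 0.0227 0.2526] yaw -105.89 down [-0.02   0.008 -1.   ] F [-1.  -0.5  0.2] w 0.0726
shift now-axes mm [263.1 172.1 514.3]
grasp [0.5438 0.0239 0.0979]
```

On target. I close with a firm grip.

Request:
apply_moves(moves=[{"translation": [0.5, 0, 0], "turn": 0, "jaw": 0.6}, {"translation": [0.5, 0, 0], "turn": 0, "jaw": 0.4}, {"translation": [0.5, 0, 0], "turn": 0, "jaw": 0.3}, {"translation": [0, 0, 0], "turn": 0, "jaw": 0.3}], squeeze=100)

```text
time: 14.7
eef_pos: [0.5466, 0.0227, 0.2526]
tcp_rot: [-2.05, 0.284, 2.092]
wrist_force: [1.0, 1.2, -3.9]
gripper_width: 0.0583
```

```bash
python3 settle.py; python3 rel.py 0 0 0
```

```text
settled 14.75 [0.5466 0.0227 0.2525] down [-0.0194  0.0078 -0.9998] grasp [0.5436 0.0239 0.0979] yaw -105.89
to lock [-0.   0.2 -0.7]
t 14.75 pos [0.5466 0.0227 0.2525] yaw -105.89 down [-0.019  0.008 -1.   ] F [-0.3  0.   0.8] w 0.0586
shift now-axes mm [262.9 172.  514.1]
grasp [0.5436 0.0239 0.0979]
```

Request:
apply_moves(moves=[{"translation": [-6, 0, 0], "turn": 0, "jaw": 0.3}, {"translation": [-8, 0, 0], "turn": 0, "jaw": 0.3}, {"translation": [-8, 0, 0], "turn": 0, "jaw": 0.3}])

```text
time: 15.0
eef_pos: [0.5454, 0.0227, 0.2727]
tcp_rot: [-2.041, 0.284, 2.101]
wrist_force: [-0.6, -0.0, -4.1]
gripper_width: 0.0586
```

```bash
python3 settle.py; python3 rel.py 0 0 0;python3 - <<'E'
from h import *
p,d=arm.read_camera('wrist'); cv2.imwrite('pics/w12.png',p[:,:,::-1])
E
```

```text
settled 15.05 [0.5461 0.0226 0.2745] down [-0.0242  0.0083 -0.9997] grasp [0.5424 0.0239 0.1199] yaw -105.89
to lock [-0.  -0.1 -1.9]
t 15.05 pos [0.5461 0.0226 0.2745] yaw -105.89 down [-0.024  0.008 -1.   ] F [ 0.8  0.1 -2.5] w 0.0584
shift now-axes mm [287.5 171.6 511.9]
grasp [0.5424 0.0239 0.1199]
```

View pics/w12.png

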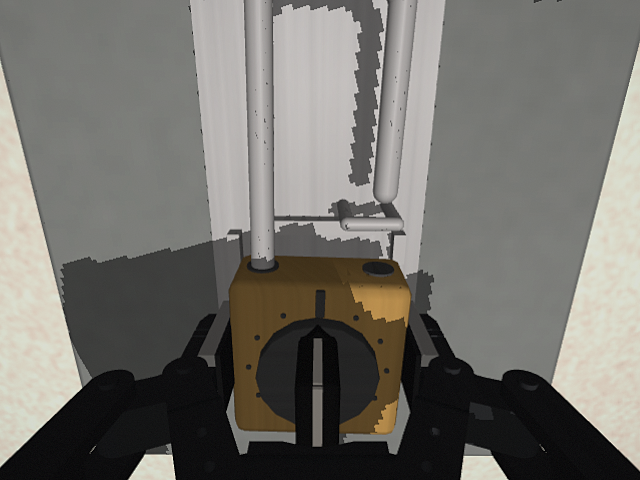

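The lock lifts cleanly: the toe leg tip at (385,195) passes above and clear of the staple. I continue up.

Request:
apply_moves(moves=[{"translation": [-12, 0, 0], "turn": 0, "jaw": 0.3}, {"translation": [-12, 0, 0], "turn": 0, "jaw": 0.3}, {"translation": [-12, 0, 0], "turn": 0, "jaw": 0.3}, {"translation": [-12, 0, 0], "turn": 0, "jaw": 0.3}, {"translation": [-12, 0, 0], "turn": 0, "jaw": 0.3}])

```text
time: 15.52
eef_pos: [0.5461, 0.0222, 0.3335]
tcp_rot: [-2.037, 0.284, 2.104]
wrist_force: [0.0, 0.1, -4.2]
gripper_width: 0.0582
```

```bash
python3 settle.py; python3 rel.py 0 0 0
```

```text
settled 15.57 [0.547  0.0222 0.3361] down [-0.0262  0.0085 -0.9996] grasp [0.5429 0.0235 0.1815] yaw -105.89
to lock [-0.  -0.3 -1.2]
t 15.57 pos [0.547  0.0222 0.3361] yaw -105.89 down [-0.026  0.009 -1.   ] F [ 0.9 -0.5 -2.4] w 0.0583
shift now-axes mm [350.1 171.4 510.6]
grasp [0.5429 0.0235 0.1815]
```

Request:
apply_moves(moves=[{"translation": [-9, 0, 0], "turn": 0, "jaw": 0.3}, {"translation": [-5, 0, 0], "turn": 0, "jaw": 0.3}])

```text
time: 15.73
eef_pos: [0.5471, 0.0221, 0.3505]
tcp_rot: [-2.042, 0.284, 2.1]
wrist_force: [1.1, -0.9, -4.5]
gripper_width: 0.0584
```

```bash
python3 settle.py 3; python3 rel.py 0 0 0
python3 - <<'E'
from h import *
s=arm.get_state();p,d=arm.read_camera('wrist'); cv2.imwrite('pics/w13.png',p[:,:,::-1])
P=cloud('wrist',d,ext('wrist',s))
p,_=arm.read_camera('side'); cv2.imwrite('pics/s13.png',cv2.resize(p[130:330,180:420,::-1],None,fx=3,fy=3))
# brass top plane
m=(p[...,0]>=0); hsv=cv2.cvtColor(cv2.imread('pics/w13.png'),cv2.COLOR_BGR2HSV)
m=(hsv[...,1]>130)&(hsv[...,0]>10)&(hsv[...,0]<30)&(hsv[...,2]>50)&(P[...,2]>.17)&(P[...,2]<.24)
Q=P[m]; z=np.median(Q[:,2]); print(len(Q),z); Q=Q[abs(Q[:,2]-z)<.006]
a=np.linalg.lstsq(np.c_[Q,][:,:2].tolist() and np.c_[Q[:,:2],np.ones(len(Q))],Q[:,2],rcond=None)[0]; print('slopes',a[:2])
print(arm.get_state()['qd'])
E
```

```text
settled 15.88 [0.5467 0.0221 0.3494] down [-0.0284  0.0087 -0.9996] grasp [0.5423 0.0234 0.1947] yaw -105.89
to lock [-0.1 -0.6 -1.8]
t 15.88 pos [0.5467 0.0221 0.3494] yaw -105.89 down [-0.028  0.009 -1.   ] F [-0.1 -0.1 -5.3] w 0.0584
shift now-axes mm [364.6 171.1 509.2]
grasp [0.5423 0.0234 0.1947]
17113 0.20353389152146092
slopes [-0.03103002  0.0083452 ]
[-0.00028773  0.00649266  0.00313524 -0.00052328  0.00046573 -0.00011114]
```

View pics/w13.png

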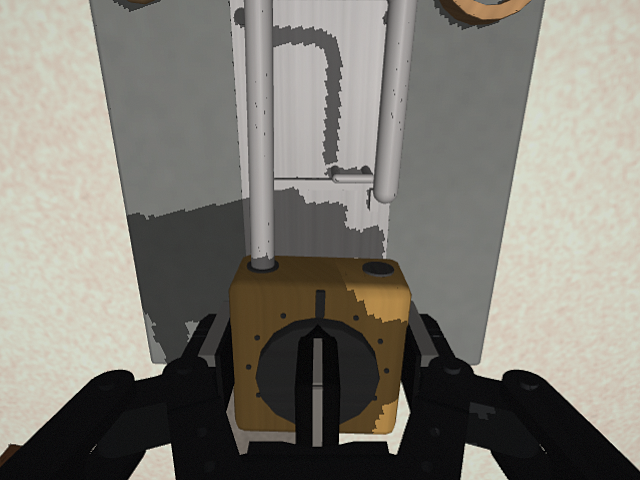

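View pics/s13.png

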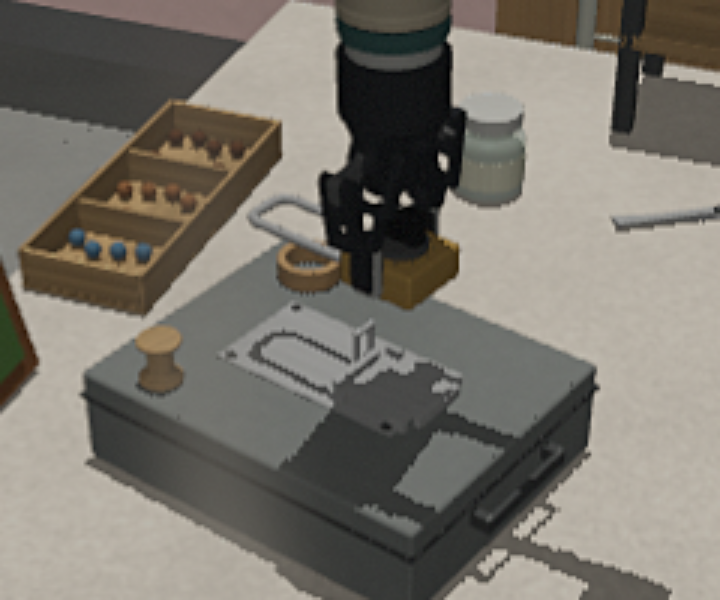

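```bash
python3 settle.py 2; python3 -c "
from plant import arm
print(arm.sign_off())"; python3 settle.py 1
```

```text
settled 16.08 [0.5466 0.0221 0.3486] down [-0.0302  0.0089 -0.9995] grasp [0.5419 0.0235 0.1939] yaw -105.89
to lock [-0.1 -0.6 -2.2]
the job is handed in; nothing more can be done
None
the job is handed in; nothing more can be done
```

I unlocked the padlock, pulled its shackle fully out and lifted it off the staple, then handed the job in at 16.1 s with the gripper still holding it up.

1. **Dial:** I turned it 60° clockwise in two notches. After I let go, the wrist picture showed the pointer in line with the index rib.
2. **Shackle:** I drew it out until the pull rose to about 9 N, which I took as the stop. It measured about 37–38 mm out, and its toe leg was clear of the staple.
3. **Lift:** I gripped the body by its sides with 100 N and lifted it straight up.

- **Final pose:** The last reading put the padlock 96 mm above where it lay. It was dial up, with the brass top tilted about 1.8°.
- **Other things:** The last pictures showed the shackle still out. The spool, tape roll, jar and scissors looked untouched in the views I took; I did not look at the mug and stamp again.
- **Slight sinking:** In the last 0.2 s before handing in, the pose was still sinking slightly, by about 1 mm, so it was not perfectly still.
- **Tool tilt:** The tool tilted by up to 6.6° during the moves between the shackle and the body. I had brought it back to about 1° by the time I gripped the padlock.

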